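Unclip the upper tray of a two-tier lunch box

ROBOT

A 7-joint arm with a two-finger parallel gripper is mounted at the origin on a cart in front of the work surface, level with it; the furniture and walls round the work are solid. World frame = base frame: x ahead of the robot, y to its left, z up, the work surface at z = 0. Lengths are in m, angles in rad, forces in N, time in s.
With the tool pointing down it reaches from about 0.425 to 0.925 m from the base axis. Payload 6.8 kg.
Tool frame: the origin (TCP) lies on the front face of the gripper's body, between the roots of the fingers; the fingertips stand 73 mm ahead of it and the grasp point (between the pads) lies 54 mm ahead of it (env.nose_length is the distance from the TCP to the fingertips, in m); z points along the fingers, y is the line along which they close (so a half turn about z gives the same grasp; the last joint's range is limited). The gripper opens to 85 mm and grips with 20 to 120 N. Pads are 22 mm wide; open, the fingers measure 114 mm over their backs; the gripper's body (76 mm by 85 mm) begins 54 mm behind the grasp point. The pads swing forward as they close: fully open they stand 13 mm farther back than shut.
Start: joints at [-1.26, 0.477, 0.022, 1.555, -0.011, 1.109, -0.083], TCP at [0.274, 0.617, 0.304] pointing down, gripper open.
Joint ranges: [-2.96, 2.96], [-0.34, 2.1], [-1.41, 1.46], [0.24, 2.44], [-1.37, 4.51], [0.17, 1.92], [-2.96, 2.96]. Speed limits (rad/s): [2.39, 2.39, 3.14, 3.14, 3.14, 3.14, 3.14].

INTERFACE

Orientations are given as a unit quaternion [w, x, y, z].
In Python, from cell import env, kin, camera, calibration, job gives the robot as it stands. The module is installed in compiled form; this text tells all that it offers. Calls block until the motion is done:
- env.reach(position, orientation): joint-space move of the TCP to a pose.
- env.movel(position, velocity=0.15, rot=None, stop_force=None): straight line of the TCP; rot=None keeps the orientation; velocity is the mean speed in m/s. With stop_force (N) it stops when the force on the tool has changed by that much, and returns True; else False.
- env.goto_joints(angles): joint-space move.
- env.grip(opening, f_grip=None): finger opening in m; f_grip is the grip in N (None keeps the last); returns when the fingers have stopped.
- env.dwell(seconds).
- kin.inverse_kinematics(position, orientation): joint angles nearest the present ones, or None.
- env.get_state(): the state.
- camera(name): name is "side" or "top" or "wrist"; returns (picture, depth): 400x640x3 uint8, blue, green, red; 400x640 float32, m along the optical axis (not along the pixel's ray), 0 where there is no reading.
- calibration(name): a dict with "fx", "fy", "cx", "cy" (pixels), "k1" (the pictures are not rectified: a ray, as slopes to the right and down, at radius r is drawn at 1 + k1 r^2 times it, then the intrinsics apply), "rvec" (rotation vector, rad) and "tvec" (3), from world to camera coordinates, as OpenCV has them. Camera axes: x right, y down, z forward; pixel columns grow to the right and rows downward; lengths in m; the calibration is good to about 2 mm. A picture is of the moment at which its call begins: read the wrist's pose just before it. calibration takes no time and is no camera call; for the wrist camera it gives the pose at the moment of the call.
A pose or a line that the arm cannot do raises env.PlanningError and nothing moves.
- job.job_done(): hands the job in; it is judged then, once.
The state is a dict: "time": time; "qpos": joint angles; "joint_velocities": joint speeds; "joint_torque": joint torques, N m; "tcp_pos": TCP position; "orientation": TCP orientation; "force": force on the tool from outside, world axes, zero at the start; "torque": the same for the moment, N m; "opening": finger opening in m; "gripper_force": force on a finger pad.
Only numpy, scipy, OpenCV 4.12 (cv2) and the standard library are available. Lean on these libraries where they do the work, as an engineer would, in place of code of your own. Each camera call takes 0.05 s, during which the arm holds its last target. There are 200 camera calls.

TASK

The two-tier lunch box on the worktop has been left with its stiff hinged cover half open. Fold the cover back until it leans just past upright, about 105 degrees from closed, and leave it standing there; then take the upper steel tray by the upright ear at its corner and peel it out of the box corner first (it is snapped in at all four corners, and a flat pull would fight all four catches at once: let the opposite corner stay down on the box until the ear corner is well up), keeping the box standing flat where it is on the worktop. Finish while still holding the tray by its ear, level and still, clear above the box with its underside about 20 cm above the worktop; leave the bowl, lemon, spice jar, tomato and garlic standing about where they are.

Things in the scene. Friction and masses are not known exactly. Their poses are not given: they have to be found in the camera images.
- lunch_box: Lower tier: cream plastic box, corners cut at 45 degrees 25 mm off each side, 120 mm deep (its x), 156 wide (its y), rim 56 mm high, open on top, 0.75 to 0.9 kg without cover and tray, loose on the worktop. Origin: centre of its underside; z up; its front (-x) looks to the robot, turned at most 0.5 rad; the cover's hinge is along its back edge (+x).
- cover (a joint): Angle of the cream cover about its hinge, rad: 0 closed on the box, 1.57 upright, range 0 to 2.35; the stiff hinge (about 0.16 N m of friction) holds it wherever it is left. The cover is an upturned shallow dish, 120 x 156 x 36 mm, its open side towards the tray, 0.13 kg.
- cover_hinge (a point): Middle of the cover's hinge line, fixed on the box: 67 mm behind the box's origin (its +x), 59 mm above the worktop; the hinge line runs along the box's y.
- cover_lip (a point): Middle of the outer edge of the thumb lip (56 mm long along the box's y, 4 thick) on the cover's free front edge, 140 mm from the hinge line. With the cover half open nothing stands in front of this edge: it can be pushed up and back along its arc about the hinge with the side of shut fingers that point down, tips 20 mm below the edge. At first it goes up more than back.
- tray: Upper tier: formed steel tray, 121 x 157 mm with cut corners like the box, 0.10 to 0.15 kg. Origin: centre of the underside of its flat rim, which rests on the box's rim (56 mm above the box's origin); axes parallel to the box's. Rim 2.5 mm thick, 11 wide; the well hangs 36 mm below the origin, set in 14 mm from the outer edges, with a low partition across.
- tray_ear (a point): Grip point of the ear, mid thickness and width, 23 mm above the tray's origin plane. The ear is an upright steel plate at the front left corner (-x,+y), 28 mm wide along the cut corner, 9 thick along the tray's diagonal (-1,1), top 11 mm above this point. Fingers pointing down close along that diagonal, one over the tray, one outside; the rim's top is 20 mm below this point on both sides.
- tray_ear_corner (a point): Middle of the outer edge of the cut corner at the ear, underside of the rim: (-47.5, 65.5, 0) mm in the tray's axes. Sprung catches in the box's four corners each hold the tray down with 2 to 3 N and let go once that corner has risen about 9 mm.
- tray_far_corner (a point): Middle of the outer edge of the cut corner opposite the ear, underside of the rim: (47.5, -65.5, 0) mm in the tray's axes. The tray tips about this 35 mm long straight edge when it is peeled. A tilt of about 0.2 rad frees the other three corners; lifting on by 10 mm and more then frees this last one.
- katori_2: Bystander: small empty steel bowl, 92 mm across, 36 mm high, to the right of the box; origin at the centre of its foot.
- lemon_a: Bystander: lemon, 83 x 58 x 58 mm, on the worktop to the right of the box, origin at its underside.
- spice_jar_2: Bystander: spice jar with a black cap, 41 mm across, 105 mm high, to the left of the box; origin at the centre of its foot.
- tomato_a: Bystander: tomato, 74 mm across, behind the box to the left, origin at its underside.
- garlic_b: Bystander: garlic bulb, 53 mm across, behind the box to the left, origin at its underside.

How it is judged:
By the outcome, as a careful person would: the job done as asked, in the order asked, and still so for the second after the job is handed in, while the arm keeps its last pose, push and grip.
It also fails if it takes over 53 s, if anything falls off the work surface, if the arm or the gripper's body presses on something with over 40 N, if the wrist force passes 120 N, or if a joint passes its speed limit or range.

## Working session

There is one attempt and no reset: what is moved stays moved. The work goes in short steps, each a Python script; the robot and the scene stay as the last script left them, time stands still between calls to the robot, and variables do not carry over. Pictures are saved under pics/ and viewed, at most 10 in all, crops included, and the job is handed in when it is done.

```bash
mkdir -p pics; cat > h.py <<'E'
import numpy as np, cv2
from cell import env, kin, camera, calibration, job
def snap(name,fn):
    c=calibration(name); im,d=camera(name); cv2.imwrite('pics/'+fn+'.png',im); np.savez('pics/'+fn+'.npz',d=d,**{k:np.array(v) for k,v in c.items()}); return im,d,c
def cloud(d,c):
    h,w=d.shape; u,v=np.meshgrid(np.arange(w),np.arange(h))
    K=np.array([[c['fx'],0,c['cx']],[0,c['fy'],c['cy']],[0,0,1.]],float)
    p=cv2.undistortPoints(np.stack([u,v],-1).reshape(-1,1,2).astype(float),K,np.array([float(c['k1']),0,0,0])).reshape(h,w,2)
    P=np.dstack([p*d[...,None],d]); R=cv2.Rodrigues(np.array(c['rvec'],float))[0]
    return (P-np.array(c['tvec']).reshape(3))@R
def load(fn):
    z=np.load('pics/'+fn+'.npz'); return cloud(z['d'],z)
E
python3 - <<'E'
from h import *
for n in("top","side"): snap(n,n+"0")
a=cv2.imread('pics/top0.png');b=cv2.imread('pics/side0.png')
s=env.get_state();print(s['time'],s['tcp_pos'],s['orientation'],s['opening'])
E
```

```text
0.1 [0.27433567 0.616277   0.30301731] [-1.09284955e-04  2.07865339e-01  9.78157102e-01 -8.20126711e-04] 0.08532282068919254
```

View pics/top0.png

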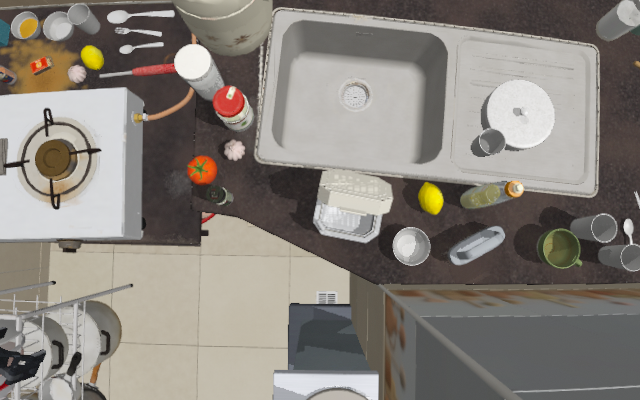

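View pics/side0.png

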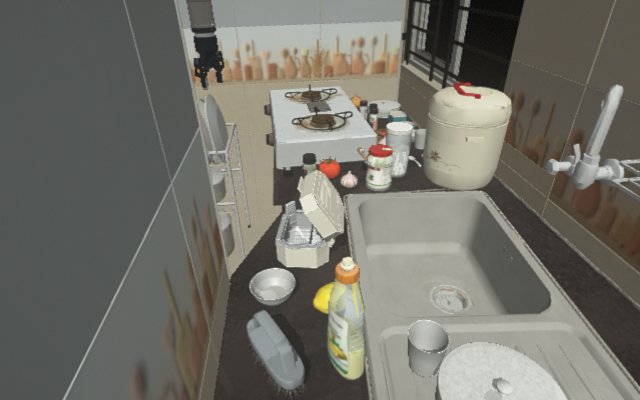

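Top view: the box is at about (350,205) with the cover half open on its back side. The jar is at (220,195), the tomato at (202,170), the garlic at (233,150), the bowl at (411,245) and the lemon at (430,198). Next I'll enlarge the box and get metric positions.

```bash
python3 - <<'E'
from h import *
a=cv2.imread('pics/top0.png')[155:255,300:405];a=cv2.resize(a,None,fx=5,fy=5,interpolation=cv2.INTER_CUBIC)
cv2.imwrite('pics/c1.png',a)
P=load('top0'); S=load('side0')
np.set_printoptions(precision=3,suppress=True)
for n,(u,v) in dict(bowl=(411,245),lemon=(430,198),jar=(220,195),tom=(202,170),gar=(233,150),floor=(290,205)).items(): print(n,P[v,u])
# rim level points
Q=P[160:255,300:405]
for z0 in(.03,.05,.056,.062):
  pass
m=(abs(Q[...,2]-.0585)<.004); r=cv2.minAreaRect(Q[m][:,:2].astype(np.float32)*1000);print(m.sum(),r)
# heights map coarse
for v in range(165,246,5): print(v,[int(1000*P[v,u,2]) for u in range(308,400,6)])
# points above rim both cams -> cover plane
for X in(P,S):
  k=(X[...,0]>.4)&(X[...,0]<.8)&(abs(X[...,1])<.25)&(X[...,2]>.1)&(X[...,2]<.25)
  p=X[k];print(k.sum(),p.min(0),p.max(0),p.mean(0))
E
```

```text
bowl [ 0.468 -0.178  0.005]
lemon [ 0.582 -0.212  0.055]
jar [0.576 0.275 0.107]
tom [0.641 0.335 0.052]
gar [0.693 0.264 0.043]
floor [ 0.564  0.125 -0.001]
586 ((525.2803344726562, -9.938194274902344), (161.7962646484375, 101.33959197998047), 64.51483917236328)
165 [-2, 1, 5, 7, 4, 1, 5, 5, 4, 4, 7, 4, 3, 4, 7, 2]
170 [0, 2, 0, 3, 97, 94, 89, 3, 3, 2, 4, 2, 6, 947, 6, 5]
175 [2, 3, 4, 124, 123, 118, 114, 106, 99, 92, 87, 2, 0, 0, 1, 5]
180 [0, 0, -2, 148, 144, 143, 138, 129, 124, 118, 112, 112, 100, 2, 0, -1]
185 [2, 1, 164, 169, 167, 159, 154, 153, 147, 139, 140, 130, 126, 117, -1, 2]
190 [2, 0, 160, 173, 185, 178, 173, 172, 168, 161, 156, 153, 146, 140, 2, 2]
195 [0, 1, 155, 170, 181, 181, 184, 184, 183, 179, 176, 172, 167, 159, 0, 1]
200 [-1, 2, 59, 168, 173, 177, 180, 178, 177, 181, 181, 185, 184, 175, -2, 0]
205 [0, 1, 57, 24, 167, 171, 168, 173, 176, 177, 178, 178, 178, 165, 2, 2]
210 [-3, 3, 60, 21, 21, 23, 181, 177, 173, 168, 171, 174, 171, 156, 3, -2]
215 [0, 4, 3, 21, 23, 22, 23, 24, 23, 22, 22, 61, 58, 0, 2, -2]
220 [-1, 61, 89, 24, 26, 24, 25, 22, 22, 24, 22, 4, 63, 0, 1, 0]
225 [0, 0, 91, 26, 26, 28, 20, 26, 22, 23, 24, 5, -1, -1, -2, 2]
230 [1, -2, 59, 60, 6, 58, 25, 23, 22, 25, 35, 56, 0, 1, 3, 4]
235 [-1, 0, 1, 0, 60, 58, 59, 61, 6, 62, 60, 56, 3, 0, -1, 15]
240 [-1, 1, 1, 0, 2, 3, 0, -2, 60, 60, 57, 3, 0, 0, 0, 4]
245 [3, 0, 2, 0, 3, 3, 0, 1, 6, -2, 0, 3, -2, 1, 37, 4]
2765 [ 0.533 -0.106  0.1  ] [0.8   0.25  0.189] [0.599 0.002 0.155]
2139 [ 0.534 -0.11   0.1  ] [0.8   0.25  0.187] [ 0.597 -0.032  0.146]
```

View pics/c1.png

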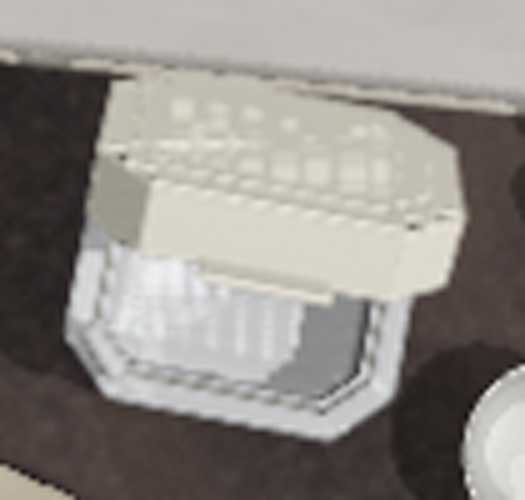

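```bash
cat > fit.py <<'E'
from h import *
from scipy.optimize import least_squares
np.set_printoptions(precision=4,suppress=True)
def sd(p,hx,hy,c=.025): # signed distance-ish to cut-corner rectangle
    a=np.abs(p); return np.max([a[:,0]-hx,a[:,1]-hy,(a[:,0]+a[:,1]-(hx+hy-c))/2**.5],axis=0)
def rot(a): return np.array([[np.cos(a),-np.sin(a)],[np.sin(a),np.cos(a)]])
def fitbox(names,x0=(.535,0,-.17)):
    res=[]
    Q=np.vstack([load(n).reshape(-1,3) for n in names])
    k=(np.linalg.norm(Q[:,:2]-[.55,0],axis=1)<.15)
    Q=Q[k]
    r=Q[(abs(Q[:,2]-.0585)<.006)]
    x=np.array(x0)
    for it in range(8):
        f=lambda x,p:sd((p-x[:2])@rot(x[2]),.0605,.0785)+.0055
        tol=[.03,.02,.015,.012,.01,.009,.008,.008][it]
        g=r[abs(f(x,r[:,:2]))<tol][:,:2]
        x=least_squares(f,x,args=(g,),loss='soft_l1',f_scale=.003).x
    return x,Q,len(g),np.abs(f(x,g)).mean(),r[:,2].mean()
def cover(Q,x):
    B=np.c_[(Q[:,:2]-x[:2])@rot(x[2]),Q[:,2]]
    k=(B[:,2]>.075)&(abs(B[:,1])<.085)&~((B[:,0]<-.02)&(B[:,2]<.1))
    return B,B[k]
E
python3 - <<'E'
from fit import *
for n in(['top0'],['side0'],['top0','side0']):
    x,Q,c,e,z=fitbox(n);print(n,x,c,e,z)
    B,C=cover(Q,x)
    E=B[(B[:,0]<-.03)&(B[:,1]>.03)&(B[:,2]>.07)&(B[:,2]<.1)];print('ear',len(E),E.mean(0),E[:,2].max())
    xz=C[abs(C[:,1])<.05][:,[0,2]]-[.067,.059]
    r=np.hypot(*xz.T);th=np.arctan2(xz[:,1],-xz[:,0])
    print('r,th far',[(round(r[i],4),round(th[i],3)) for i in np.argsort(-r)[:200:25]])
    # outer top plane: 36mm normal to hinge plane
    def f(a): 
        s=xz@np.array([np.sin(a),np.cos(a)]); return s
    best=max(np.arange(.4,1.5,.005),key=lambda a:np.sum(abs(f(a)-.036)<.002));print('angle',best,np.sum(abs(f(best)-.036)<.002),len(xz),f(best).max())
    H=np.histogram2d(xz[:,0],xz[:,1],bins=[np.arange(-.14,.05,.01),np.arange(0,.14,.01)])[0];
    if len(n)==2: print(H.T[::-1].astype(int))
E
```

```text
['top0'] [ 0.5437 -0.016  -0.1754] 508 0.0028967329650158315 0.05921039326812516
ear 54 [-0.0406  0.0575  0.0891] 0.09301229975354482
r,th far [(np.float64(0.1434), np.float64(1.034)), (np.float64(0.1404), np.float64(1.037)), (np.float64(0.1388), np.float64(1.013)), (np.float64(0.1353), np.float64(1.041)), (np.float64(0.1338), np.float64(1.232)), (np.float64(0.1332), np.float64(1.247)), (np.float64(0.1327), np.float64(1.054)), (np.float64(0.1324), np.float64(1.237))]
angle 1.0150000000000006 1041 1856 0.03889371527975608
['side0'] [ 0.5448 -0.0223 -0.1931] 495 0.003002433000149876 0.05813626307005014
ear 88 [-0.0422  0.0585  0.082 ] 0.09277712360342007
r,th far [(np.float64(0.1425), np.float64(1.035)), (np.float64(0.1384), np.float64(1.035)), (np.float64(0.1338), np.float64(1.038)), (np.float64(0.1326), np.float64(1.259)), (np.float64(0.1319), np.float64(1.241)), (np.float64(0.1312), np.float64(1.191)), (np.float64(0.1308), np.float64(1.142)), (np.float64(0.1303), np.float64(1.179))]
angle 0.9950000000000006 782 1101 0.03871374806827152
['top0', 'side0'] [ 0.544  -0.0188 -0.1737] 985
[... 838 characters left out ...]
185   0   0   0   0   0]
 [  0   0   0   0   0   0   0   0   0   0   0   0 101  85   0   0   0   0]
 [  0   0   0   0   0   0   0   0   0   0   0   0   0 172   3   0   0   0]
 [  0   0   0   0   0   0   0   0   0   0   0   0   0  20 151   0   0   0]
 [  0   0   0   0   0   0   0   0   0   0   0   0   0   0 113  57   0   0]
 [  0   0   0   0   0   0   0   0   0   0   0   0   0   0   0 151   0   0]
 [  0   0   0   0   0   0   0   0   0   0   0   0   0   0   0  42  93   0]
 [  0   0   0   0   0   0   0   0   0   0   0   0   0   0   0   0  46   0]
 [  0   0   0   0   0   0   0   0   0   0   0   0   0   0   0   1   0   0]
 [  0   0   0   0   0   0   0   0   0   0   0   0   0   0   0   0   0   0]]
```

The fit gives the box at about (0.544, -0.019), yaw -0.175, with the cover at about 1.02 rad. I'll push the lip along its arc to about 1.72 rad, then measure.

```bash
cat > push.py <<'E'
from fit import *
X=np.array([.544,-.019,-.175]); HT=.011
def W(b): return np.r_[X[:2]+rot(X[2])@np.array(b[:2]),b[2]]
def qdown(ang): # tool y at world angle ang, z down
    f=(ang+np.pi/2)/2; return np.array([0,np.cos(f),np.sin(f),0])
Q0=qdown(np.pi/2+X[2])
def tcp(a,back=0,d=.02):
    x=.067-.14*np.cos(a)-HT-back; z=.059+.14*np.sin(a)-d
    if a>np.pi/2: x-=d*np.tan(a-np.pi/2)
    return W([x,0,z+env.nose_length])
def angle(names,X):
    x,Q,c,e,z=fitbox(names,X); B,C=cover(Q,X)
    xz=C[abs(C[:,1])<.05][:,[0,2]]-[.067,.059]
    f=lambda a:np.sum(abs(xz@np.array([np.sin(a),np.cos(a)])-.036)<.002)
    b=max(np.arange(.8,2.2,.005),key=f)
    k=np.argsort(-np.hypot(*xz.T))[:80]
    return b,f(b),np.median(np.arctan2(xz[k,1],-xz[k,0])),x
E
python3 - <<'E'
from push import *
env.grip(0.0,30)
p=tcp(1.0,.035); env.reach(p+[0,0,.06],Q0); env.movel(p,.15)
print(env.get_state()['time'],env.get_state()['force'])
for a in np.arange(1.05,1.73,.11):
    env.movel(tcp(a),.07); print(round(a,2),env.get_state()['force'])
print(env.get_state()['time'])
snap('side','side1');snap('top','top1')
print(angle(['side1'],X),angle(['top1'],X))
E
```

```text
3.775 [-0.0504  0.3068  0.1078]
1.05 [ 0.6984 -0.288  -0.4274]
1.16 [-0.337   0.0924 -0.1764]
1.27 [ 0.5518  0.2496 -0.5825]
1.38 [-0.9147  0.4574  0.5075]
1.49 [-0.0747 -0.7074  0.2384]
1.6 [-0.2623  0.0849  0.0789]
1.71 [0.6451 0.0809 0.0266]
6.6833
(np.float64(1.4700000000000006), np.int64(394), np.float64(1.393949731719115), array([ 0.5449, -0.0222, -0.193 ])) (np.float64(1.2100000000000004), np.int64(1327), np.float64(1.2567772521142602), array([ 0.5432, -0.0168, -0.1921]))
```

View pics/side1.png

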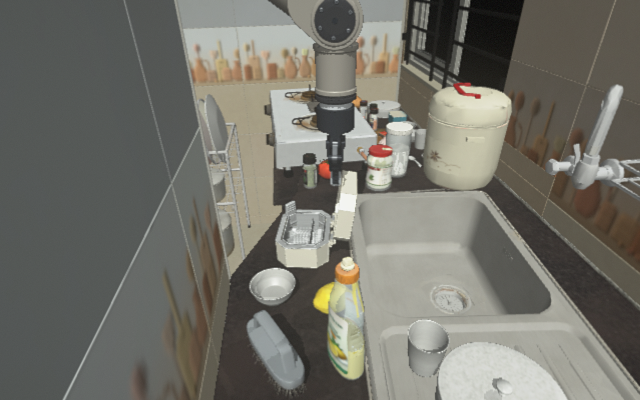

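The cover now stands near upright and the box has not moved. I'll back off and measure the angle properly.

```bash
cat >> push.py <<'E'
def angle2(name,X):
    Q=load(name).reshape(-1,3); B=np.c_[(Q[:,:2]-X[:2])@rot(X[2]),Q[:,2]]
    k=(B[:,2]>.08)&(B[:,2]<.21)&(abs(B[:,1])<.085)&(B[:,0]>.02)&(B[:,0]<.16)
    p=B[k]-[.067,0,.059]
    best=[]
    for a in np.arange(1.2,2.2,.01):
        r=p[:,0]*-np.cos(a)+p[:,2]*np.sin(a); s=p[:,0]*np.sin(a)+p[:,2]*np.cos(a)
        d=np.minimum(np.abs(s),np.abs(s-.036)); out=np.maximum(np.maximum(-s,s-.036),np.maximum(r-.14,0))
        best.append((np.mean(np.clip(out,0,.01)),np.mean(np.clip(d,0,.004)),a))
    t=p[p[:,2]>np.quantile(p[:,2],.97)].mean(0)
    # front-most x per height -> line
    zs=np.arange(.04,.13,.01); fx=[np.quantile(p[abs(p[:,2]-z)<.005][:,0],.03) if np.sum(abs(p[:,2]-z)<.005)>8 else np.nan for z in zs]
    bx=[np.quantile(p[abs(p[:,2]-z)<.005][:,0],.97) if np.sum(abs(p[:,2]-z)<.005)>8 else np.nan for z in zs]
    print(name,len(p),'out',min(best)[0::2],'surf',min((b[1],b[2]) for b in best),'top',t,'\nfront',np.array(fx),'\nback',np.array(bx))
E
python3 - <<'E'
from push import *
env.movel(tcp(1.71,.06),.15); s=env.get_state();print(s['time'])
env.movel(s['tcp_pos']+np.array([0,0,.1]),.25)
snap('side','side2');snap('top','top2')
for n in('side2','top2'): angle2(n,X)
E
```

```text
7.3333
side2 1197 out (np.float64(1.4218905130942685e-05), np.float64(1.7100000000000004)) surf (np.float64(0.003466938890412901), np.float64(1.8000000000000005)) top [ 0.0224 -0.0047  0.1366] 
front [0.0085 0.0087 0.0107 0.0123 0.0127 0.0147 0.0167 0.0183 0.0221] 
back [0.0402 0.0419 0.0437 0.0438 0.0456 0.0466 0.0492 0.0509 0.0515]
top2 422 out (np.float64(0.0), np.float64(1.7100000000000004)) surf (np.float64(0.0034513042645025246), np.float64(1.7400000000000004)) top [0.0237 0.0429 0.1272] 
front [   nan    nan    nan    nan    nan    nan 0.017  0.017  0.0193] 
back [   nan    nan    nan    nan    nan    nan 0.0477 0.0482 0.0513]
```

The front and back slopes give about 1.717 rad against 1.71 commanded, so the model is accurate. I'll finish to 1.833, back off, and look at the ear from above.

```bash
python3 - <<'E'
from push import *
env.movel(tcp(1.69,.03),.2); env.movel(tcp(1.71),.07); env.movel(tcp(1.833),.05)
env.movel(tcp(1.833,.06),.15); s=env.get_state()
env.movel(s['tcp_pos']+np.array([0,0,.08]),.25)
e=W([-.043,.061,0]); QE=qdown(3*np.pi/4+X[2])
env.grip(.05)
env.reach(np.r_[e[:2],.25],QE)
s=env.get_state();print(s['time'],s['opening'],s['qpos'])
snap('side','side3');snap('wrist','w3');snap('top','top3')
angle2('side3',X)
E
```

```text
11.875 0.04995164461713235 [-0.4607  0.2816  0.2936  2.0049 -0.1051  0.8679  2.0673]
side3 1282 out (np.float64(1.1433231479240902e-05), np.float64(1.8200000000000005)) surf (np.float64(0.0034652983235390956), np.float64(1.9300000000000006)) top [ 0.0379 -0.0046  0.1337] 
front [0.0126 0.0148 0.0172 0.0204 0.023  0.0256 0.0287 0.0306 0.0336] 
back [0.0452 0.047  0.0502 0.0539 0.0556 0.0595 0.0604 0.066  0.0639]
```

View pics/w3.png

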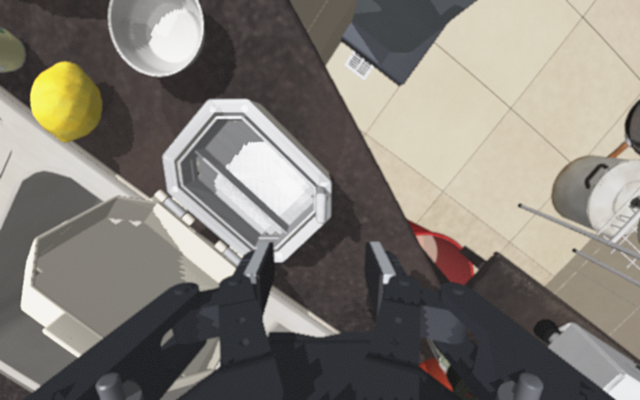

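The cover slope gives about 1.83 rad. In the wrist view the ear is at about (322,205), between the fingers (roughly columns 265 and 378). Next I'll localise it metrically.

```bash
python3 - <<'E'
from push import *
def ear(n):
    Q=load(n).reshape(-1,3); e=X[:2]+rot(X[2])@np.array([-.043,.061])
    k=(np.linalg.norm(Q[:,:2]-e,axis=1)<.03)&(Q[:,2]>.068)&(Q[:,2]<.1); p=Q[k]
    t=p[p[:,2]>p[:,2].max()-.006] if len(p) else p
    return len(p),len(t),p.mean(0),t.mean(0),t
for n in('w3','top0','top3','side3','side0'):
    r=ear(n); t=r[-1][:,:2]; b=(t-X[:2])@rot(X[2]); d=b@np.array([-1,1])/2**.5; l=b@np.array([1,1])/2**.5
    print(n,r[:4],'box',b.mean(0),'diag',np.quantile(d,[.02,.5,.98]),'along',np.quantile(l,[.02,.5,.98]))
    try: print(fitbox([n],X)[0::2])
    except Exception as ex: print(ex)
s=fitbox(['w3'],X); print(s[0],s[2:])
print(fitbox(['w3','top3','side3'],X)[0])
E
```

```text
w3 (365, 313, array([0.5093, 0.0474, 0.0882]), array([0.5106, 0.0482, 0.0899])) box [-0.0446  0.0604] diag [0.0699 0.0743 0.0787] along [-0.0011  0.0109  0.0244]
(array([ 0.541 , -0.016 , -0.1655]), 5173, np.float64(0.05970457261841774))
top0 (54, 47, array([0.5138, 0.0476, 0.0891]), array([0.5137, 0.0475, 0.0898])) box [-0.0414  0.0602] diag [0.0675 0.072  0.0763] along [0.0008 0.0134 0.026 ]
(array([ 0.5437, -0.016 , -0.1754]), 508, np.float64(0.05921039326812516))<stdin>:6: RuntimeWarning: Mean of empty slice.
  ret = um.true_divide(
<stdin>:9: RuntimeWarning: Mean of empty slice.
Traceback (most recent call last):
IndexError: index -1 is out of bounds for axis 0 with size 0
```

```bash
cat > peel.py <<'E'
from push import *
from scipy.spatial.transform import Rotation as R
XB=np.array([.5425,-.017,-.171]); EAR=np.array([.5118,.048])
QE=qdown(3*np.pi/4+XB[2])
def sq(r): q=r.as_quat(); return q[[3,0,1,2]]
def st(t):
    s=env.get_state(); print(t,'t',round(s['time'],2),'p',s['tcp_pos'],'F',s['force'],'T',s['torque'],'op',round(s['opening'],4),s['gripper_force'])
    return s
E
python3 - <<'E'
from peel import *
env.reach(np.r_[EAR,.20],QE)
print(env.movel(np.r_[EAR,.136],.08,stop_force=6)); st('down')
env.grip(0.0,50); st('grip')
im,d,c=snap('wrist','w4'); snap('side','side4')
a=cv2.imread('pics/side4.png')[130:290,230:390]
cv2.imwrite('pics/c4.png',np.hstack([cv2.resize(a,(400,400)),cv2.resize(im[100:350,200:450],(400,400))]))
for n in ['side4','side0']: print(fitbox([n],X)[0])
E
```

```text
False
down t 13.29 p [0.5121 0.048  0.1364] F [0.0771 0.0291 1.1584] T [0.0098 0.0224 0.0105] op 0.0502 0.0
grip t 13.74 p [0.512  0.048  0.1364] F [-1.8192 -0.6594  5.7087] T [-0.0264  0.2743 -0.1389] op 0.0079 49.2498904466629
[ 0.5444 -0.0221 -0.1897]
[ 0.5448 -0.0223 -0.1931]
```

View pics/c4.png

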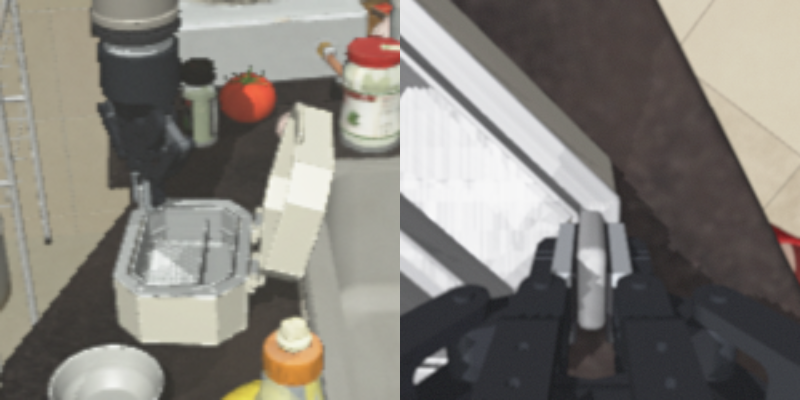

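The ear is firmly held, with the box unmoved and the cover leaning back. Now I'll peel about the far edge and log forces.

```bash
cat >> peel.py <<'E'
P0=np.array([.512,.048,.1364])
def peelpose(th,lift=0.):
    A=rot(XB[2]); P=np.r_[XB[:2]+A@np.array([.0475,-.0655]),.056]
    u=np.r_[A@np.array([1,1])/2**.5,0]; r=R.from_rotvec(u*th)
    q=r*R.from_quat(QE[[1,2,3,0]])
    return P+r.apply(P0-P)+[0,0,lift],sq(q)
E
python3 - <<'E'
from peel import *
for i,th in enumerate([.015,.03,.045,.06,.08,.10]):
    p,q=peelpose(th); env.movel(p,.03,rot=q); s=env.get_state(); print(th,s['force'],s['opening'],round(s['time'],2))
    if th in(.045,.10): snap('side','sp%d'%i); print(fitbox(['sp%d'%i],X)[0])
def cr(n): return cv2.resize(cv2.imread('pics/%s.png'%n)[180:290,250:360],(400,400))
cv2.imwrite('pics/c5.png',np.hstack([cr('sp2'),cr('sp5')]))
E
```

```text
0.015 [ 0.5717  0.1648 -0.2154] 0.008457891013978185 14.09
0.03 [ 2.3417 -2.9696 -3.1409] 0.00774624638874398 14.34
0.045 [ 0.4847 -3.6996 -2.2495] 0.008523240483614148 14.59
[ 0.545  -0.0241 -0.2049]
0.06 [ 0.5568 -3.0718 -2.0599] 0.008128056649469056 14.89
0.08 [ 0.8952 -3.2368 -0.839 ] 0.008344704581824444 15.16
0.1 [ 0.3502 -2.715   3.671 ] 0.007949599435921429 15.43
[ 0.5475 -0.0242 -0.2879]
```

View pics/c5.png

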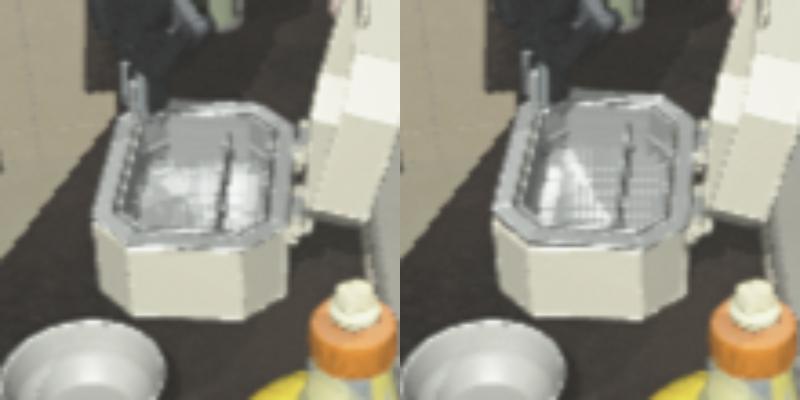

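The box stays flat while the ear corner rises, and forces are only a few newtons. I'll continue the tilt to about 0.26 rad.

```bash
python3 - <<'E'
from peel import *
A=rot(XB[2]); inn=np.r_[A@np.array([1,-1])/2**.5,0]
for i,th in enumerate([.12,.15,.18,.21,.24,.27]):
    p,q=peelpose(th,.001); env.movel(p+inn*.001,.035,rot=q); s=env.get_state(); print(th,s['force'],s['torque'],s['opening'],round(s['time'],2))
snap('side','sq')
cv2.imwrite('pics/c6.png',cv2.resize(cv2.imread('pics/sq.png')[160:290,240:370],(500,500)))
E
```

```text
0.12 [ 0.0947 -0.6111 -0.2998] [-0.3483 -0.2341  0.0533] 0.008122695029693976 15.76
0.15 [ 0.705  -0.1033  0.7784] [-0.2999 -0.3608  0.0707] 0.008054617499568243 16.06
0.18 [ 0.8816 -0.2368  0.1816] [-0.0719 -0.4639  0.0888] 0.00792745718252033 16.36
0.21 [ 0.62   -0.4329 -1.0629] [-0.1454 -0.3053  0.0514] 0.007891547881155868 16.66
0.24 [ 0.2286  0.3895 -1.3192] [-0.2081 -0.1562  0.0592] 0.00826831366923213 16.96
0.27 [-0.0636  0.3787 -0.9636] [-0.286  -0.196  -0.0234] 0.008242515934959362 17.26
```

View pics/c6.png

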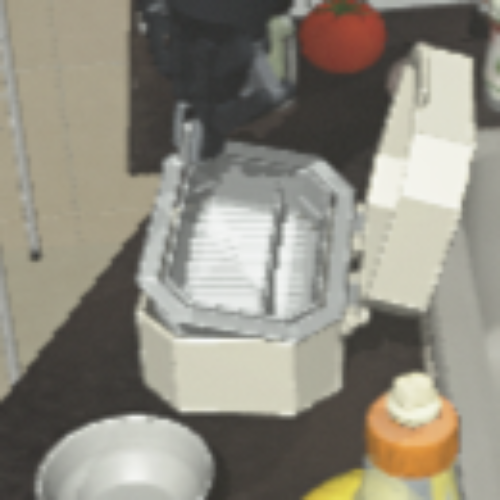

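Three corners are free and the box is flat. Lift at constant tilt to free the last corner, then level.

```bash
python3 - <<'E'
from peel import *
A=rot(XB[2]); inn=np.r_[A@np.array([1,-1])/2**.5,0]; fr=np.r_[A@np.array([-1,0]),0]
p,q=peelpose(.27,.001); p=p+inn*.001
for l in(.008,.016,.025,.04):
    env.movel(p+[0,0,l],.04); s=env.get_state(); print(l,s['force'],s['opening'])
env.movel(p+[0,0,.09]+fr*.005,.12)
env.movel(np.r_[P0[:2],.3084]+fr*.005,.08,rot=QE)
env.dwell(.5); st('end')
snap('side','sf');snap('top','tf')
z=np.load('pics/sf.npz')
def tray(n):
    Q=load(n).reshape(-1,3); k=(np.linalg.norm(Q[:,:2]-XB[:2],axis=1)<.13)&(Q[:,2]>.205)&(Q[:,2]<.25); Q=Q[k]
    B=np.c_[(Q[:,:2]-XB[:2])@A,Q[:,2]]; B=B[sd(B[:,:2]+[.005,0],.0605,.0785)<.01]; B=B[sd(B[:,:2]+[.005,0],.0605,.0785)>-.02]
    for _ in range(6):
        co=np.linalg.lstsq(np.c_[B[:,:2],np.ones(len(B))],B[:,2],rcond=None)[0]; e=B[:,2]-np.c_[B[:,:2],np.ones(len(B))]@co; 
        m=abs(e)<max(.003,1.5*e.std()); 
        B=B[m]
    print(n,len(B),co,e.std())
tray('sf');tray('tf'); print(fitbox(['sf'],X)[0::2]); angle2('sf',X)
cv2.imwrite('pics/c7.png',np.hstack([cv2.resize(cv2.imread('pics/sf.png')[100:300,230:430],(400,400)),cv2.resize(cv2.imread('pics/tf.png')[120:280,190:450],(400,246)).copy() if 0 else cv2.resize(cv2.imread('pics/tf.png')[80:340,190:450],(400,400))]))
E
```

```text
0.008 [-0.3762  0.0433 -1.4007] 0.007989365048295113
0.016 [ 0.5356 -0.4656 -0.4755] 0.008324742817002132
0.025 [-0.4873 -0.3698 -1.8435] 0.008211835429178088
0.04 [ 0.3544 -0.3506 -0.901 ] 0.008045285619534633
end t 20.77 p [0.5071 0.0487 0.3083] F [-0.0731 -0.4265 -0.5438] T [ 0.0568  0.0687 -0.0134] op 0.0086 49.27212059497833
sf 730 [-0.0005 -0.0049  0.2302] 0.001005210045220942
tf 631 [0.0004 0.0003 0.2309] 0.00118919189567582
(array([ 0.5448, -0.0203, -0.1886]), 343, np.float64(0.05690910608410704))
sf 1452 out (np.float64(0.0011316543392250673), np.float64(1.8300000000000005)) surf (np.float64(0.0035318570580978237), np.float64(1.9300000000000006)) top [-0.0356 -0.028   0.1496] 
front [0.012  0.0148 0.017  0.0193 0.023  0.0249 0.0287 0.0306 0.0336] 
back [0.0444 0.0482 0.0501 0.0529 0.0557 0.0582 0.0613 0.0658 0.0635]
```

View pics/c7.png

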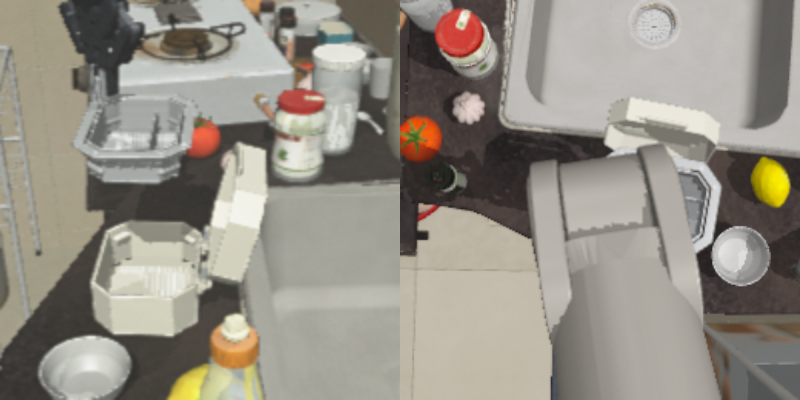

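The tray is level (slope under 0.005) and clear of the box. The box has not moved, the cover is still at about 1.83 rad, and the bystanders are in place. The rim underside is at 228 mm and the well bottom at 192 mm. I'll lower it 1 cm so both are close to 20 cm, then hand in.

```bash
python3 - <<'E'
from peel import *
s=env.get_state(); env.movel(s['tcp_pos']-np.array([0,0,.0097]),.03); env.dwell(1.0); st('final')
print(job.job_done())
E
```

```text
final t 22.35 p [0.5071 0.0488 0.2987] F [-0.4743  0.5331 -0.9293] T [ 0.0623  0.064  -0.0121] op 0.0082 49.26031529903412
the job is handed in; nothing more can be done
None
```

The job is handed in at 22.4 s: the cover stands at about 105°, and the tray was peeled out corner first and is held level by its ear, rim underside at about 218 mm and well bottom at about 182 mm above the worktop; the box and bystanders look unmoved.

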